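Find the nut driver that fits and crack the rectifier nut loose

ROBOT

A 7-joint arm with a two-finger parallel gripper is mounted at the origin on a cart in front of the work surface, level with it; the furniture and walls round the work are solid. World frame = base frame: x ahead of the robot, y to its left, z up, the work surface at z = 0. Lengths are in m, angles in rad, forces in N, time in s.
With the tool pointing down it reaches from about 0.425 to 0.95 m from the base axis. Payload 4.7 kg.
Tool frame: the origin (TCP) lies midway between the tips of the shut fingers; the grasp point (between the pads) lies 19 mm behind it; z points along the fingers, y is the line along which they close (so a half turn about z gives the same grasp; the last joint's range is limited). The gripper opens to 85 mm and grips with 20 to 120 N. Pads are 22 mm wide; open, the fingers measure 114 mm over their backs; the gripper's body (76 mm by 85 mm) begins 54 mm behind the grasp point. The pads swing forward as they close: fully open they stand 13 mm farther back than shut.
Start: joints at [1.144, 0.469, -0.049, 1.532, 0.024, 1.141, -0.082], TCP at [0.262, -0.622, 0.231] pointing down, gripper open.
Joint ranges: [-2.59, 2.59], [-0.33, 1.99], [-1.39, 1.29], [0.1, 2.45], [-1.04, 4.18], [0.21, 1.99], [-2.66, 2.66]. Speed limits (rad/s): [2.57, 2.57, 3.14, 3.14, 3.14, 3.14, 3.14].

INTERFACE

Orientations are given as a 3x3 rotation matrix whose columns are the frame's x, y, z axes.
In Python, from bench import arm, vision, job gives the robot as it stands.
- The arm moves only by the tool jog_arm, never from a script. Its argument "moves" is a list of rows, each a list of 6 numbers: the shift along the world's x, y, z in mm, then the turn, a rotation vector about the world's x, y, z in rad. In form: [[tx, ty, tz, rx, ry, rz], ...]. A call has 1 to 20 rows; each row shifts and turns the commanded pose from where the row before left it; what a row does not reach is not made up. A row lasts 1/12 s, in which the tool goes at most 41.7 mm and 7.16 degrees, less where a joint would pass 70% of its speed; a pose out of reach is approached as far as the arm can. A call is refused whole if a number of a shift passes 41.7 or a number of a turn 0.125, either way. A call with a gripper value outside its range is refused whole. "gripper" is the closure, from 0 (fully open) to 1 (shut), set as the call begins (left out, the last holds). The fingers move at their own pace and stop on an object; the grip force is fixed at half the most. Time passes only in rows, so rows that do not move let the fingers close. It gives the time, the measured TCP pose, the force, the opening and the grip force at its end, in the units of the state.
- arm.get_obs(): the state, without advancing time (a new reading comes with each control period).
- vision.camera(name): name is "scene" or "top"; returns a dict with "color" (420x560x3 uint8, red, green, blue), "fov_y" (degrees; the focal length in pixels is half the picture's height over the tangent of half this angle, whatever the lens; pixels are square), "cx", "cy" (the principal point, pixels), "R" (3x3) and "t" (3): a world point X has camera coordinates R X + t. Camera axes: x right, y down, z forward; pixel columns grow to the right and rows downward; lengths in m; the calibration is good to about 2 mm. A picture is of the moment at which its call begins. There is no depth.
- job.job_done(): hands the job in; it is judged then, once.
The state is a dict: "t": time; "q": joint angles; "joint_velocities": joint speeds; "joint_torque": joint torques, N m; "tool_pos": TCP position; "ee_rot": TCP orientation; "contact_force": force on the tool from outside, world axes, zero at the start; "wrist_torque": the same for the moment, N m; "width": finger opening in m; "grasp_force": force on a finger pad.
Only numpy, scipy, OpenCV 4.12 (cv2) and the standard library are available. Lean on these libraries where they do the work, as an engineer would, in place of code of your own. Each camera call takes 0.05 s, during which the arm holds its last target. There are 200 camera calls.

TASK

The rectifier on the heat sink of the open power supply has to come off. Take the nut drivers from the wooden block one at a time and try them on its hex nut - their size marks have worn off - putting any that will not go on, or that slips round the nut, back upright in its hole in the block. With the one that fits pushed right down over the nut, loosen the nut by about an eighth of a turn anticlockwise, and finish still gripping the driver, seated on the nut; leave the other things on the bench where they lie.

Things in the scene. Friction and masses are not known exactly. Their poses are not given: they have to be found in the camera images.
- supply: open power supply, fixed to the bench: aluminium chassis 116 x 156 mm, transformer at one end (51 mm high, the tallest part), black finned heat sink 82 x 66 mm at the other. Origin under its centre, z up, y along its long side towards the transformer
- nut_seat (a point): centre of the upper face of the washer (33 mm wide, 33.5 mm above the bench, on the heat sink) under the hex nut; axes as the supply's. Steel nut 17 mm across flats, 9 mm high, bevelled on top; its threaded stud, 10 mm thick, stands 9 mm out of it. A driver that is right down rests with its mouth on the washer
- nut (a joint): angle of the nut on its stud, rad: 0 is tight (it cannot turn further clockwise), growing anticlockwise seen from above (loosening). It starts at 0, with one pair of the nut's six flats facing the supply's +y and -y; the flats turn with it. It needs about 0.12 Nm and stays where it is left
- block: beech block 60 x 190 x 40 mm fixed to the bench, with three upright through holes of 34 mm in a row along its y, at y = -65, 0 and +65 mm. Origin at the centre of its underside, z up
- driver_a: one of three nut drivers, outside all alike: black six-sided handle, 32 mm across flats, 41 to 100 mm above the mouth; collar 42 mm wide at 36 to 41 mm; steel sleeve 31 mm wide with a six-sided bore 30 mm deep, open below; about 180 g. Origin: centre of the mouth, z up along it. It starts upright in a hole of the block, collar on the block's top, mouth 4 mm above the bench
- driver_b: nut driver, outside the same as driver_a. In each driver handle and bore are turned alike: one pair of flats faces the driver's +y and -y, the rest follow every 60 degrees. The three bores are 14, 18 and 22.5 mm across flats; which driver has which is not told, so try them. They change holes from run to run
- driver_c: nut driver, outside the same as driver_a. On the nut the 14 mm bore stops on its top, 7 to 9 mm too high; the 22.5 mm bore goes right down but turns round the nut without moving it; the 18 mm bore goes right down and takes the nut along after about 12 degrees of play either way from lined up
- flux_jar: bystander: round tub with a green lid, 45 mm wide, 30 mm high; origin under its centre
- desolder_wick: bystander: small flat reel of copper wick, 35 x 58 x 8 mm; origin under its centre
- tweezers: bystander: tweezers 124 mm long lying flat along their own y; origin under the middle
- magnet_dish: bystander: round steel dish with screws, 69 mm wide, 13 mm high; origin under its centre
- side_cutter: bystander: blue-handled side cutter 129 x 45 x 9 mm lying flat along its own x; origin under its centre
- marker_pen: bystander: marker pen 120 mm long lying along its own y; origin under its middle
Not all that is in view belongs to the job. What is shaped like the driver_c but red is not meant. Leave any blue look-alike of the driver_a alone.

How it is judged:
On the way, in this order (a step that is already met when the one before it is completed fails the run):
1. a driver is right down over the nut, which is still tight (((z of driver_a in the frame of nut_seat between -0.003 and 0.003 m and horizontal distance between driver_a and nut_seat below 0.004 m and angle between driver_a's own z axis and vertical below 0.1 rad) or (z of driver_b in the frame of nut_seat between -0.003 and 0.003 m and horizontal distance between driver_b and nut_seat below 0.004 m and angle between driver_b's own z axis and vertical below 0.1 rad) or (z of driver_c in the frame of nut_seat between -0.003 and 0.003 m and horizontal distance between driver_c and nut_seat below 0.004 m and angle between driver_c's own z axis and vertical below 0.1 rad)) and value of joint nut below 0.35 rad), for 0.1 s.
2. the nut is turned loose by a driver that is right down on it (((z of driver_a in the frame of nut_seat between -0.003 and 0.003 m and horizontal distance between driver_a and nut_seat below 0.004 m and angle between driver_a's own z axis and vertical below 0.1 rad) or (z of driver_b in the frame of nut_seat between -0.003 and 0.003 m and horizontal distance between driver_b and nut_seat below 0.004 m and angle between driver_b's own z axis and vertical below 0.1 rad) or (z of driver_c in the frame of nut_seat between -0.003 and 0.003 m and horizontal distance between driver_c and nut_seat below 0.004 m and angle between driver_c's own z axis and vertical below 0.1 rad)) and value of joint nut above 0.4 rad), for 0.1 s.
At the end, for the whole second after the job is handed in: Nut turned 0.4 to 1.3 rad anticlockwise; one driver right down over it (mouth within 3 mm of the washer's height, 4 mm of the axis, 0.1 rad of upright) and still gripped with over 4 N; the other two upright in the block's holes, collars on its top, not touched by the gripper (value of joint nut between 0.4 and 1.3 rad and (((z of driver_a in the frame of nut_seat between -0.003 and 0.003 m and horizontal distance between driver_a and nut_seat below 0.004 m and angle between driver_a's own z axis and vertical below 0.1 rad) and contact force between the fingers and driver_a above 4 N and (x of driver_b in the frame of block between -0.007 and 0.007 m and y of driver_b in the frame of block between -0.08 and 0.08 m and z of driver_b in the frame of block between 0.002 and 0.008 m and angle between driver_b's own z axis and vertical below 0.1 rad and contact force between the fingers and driver_b below 0.5 N) and (x of driver_c in the frame of block between -0.007 and 0.007 m and y of driver_c in the frame of block between -0.08 and 0.08 m and z of driver_c in the frame of block between 0.002 and 0.008 m and angle between driver_c's own z axis and vertical below 0.1 rad and contact force between the fingers and driver_c below 0.5 N)) or ((z of driver_b in the frame of nut_seat between -0.003 and 0.003 m and horizontal distance between driver_b and nut_seat below 0.004 m and angle between driver_b's own z axis and vertical below 0.1 rad) and contact force between the fingers and driver_b above 4 N and (x of driver_a in the frame of block between -0.007 and 0.007 m and y of driver_a in the frame of block between -0.08 and 0.08 m and z of driver_a in the frame of block between 0.002 and 0.008 m and angle between driver_a's own z axis and vertical below 0.1 rad and contact force between the fingers and driver_a below 0.5 N) and (x of driver_c in the frame of block between -0.007 and 0.007 m and y of driver_c in the frame of block between -0.08 and 0.08 m and z of driver_c in the frame of block between 0.002 and 0.008 m and angle between driver_c's own z axis and vertical below 0.1 rad and contact force between the fingers and driver_c below 0.5 N)) or ((z of driver_c in the frame of nut_seat between -0.003 and 0.003 m and horizontal distance between driver_c and nut_seat below 0.004 m and angle between driver_c's own z axis and vertical below 0.1 rad) and contact force between the fingers and driver_c above 4 N and (x of driver_a in the frame of block between -0.007 and 0.007 m and y of driver_a in the frame of block between -0.08 and 0.08 m and z of driver_a in the frame of block between 0.002 and 0.008 m and angle between driver_a's own z axis and vertical below 0.1 rad and contact force between the fingers and driver_a below 0.5 N) and (x of driver_b in the frame of block between -0.007 and 0.007 m and y of driver_b in the frame of block between -0.08 and 0.08 m and z of driver_b in the frame of block between 0.002 and 0.008 m and angle between driver_b's own z axis and vertical below 0.1 rad and contact force between the fingers and driver_b below 0.5 N)))); the arm keeps its last pose, push and grip.
It fails at once if a bystander (jar, wick reel, tweezers, dish, cutter, pen) is shifted by more than 30 mm (distance of any of flux_jar, desolder_wick, tweezers, magnet_dish, side_cutter, marker_pen from where it was at the start of the episode above 0.03 m).
It also fails if it takes over 72 s, if anything falls off the work surface, if the arm or the gripper's body presses on something with over 40 N, if the wrist force passes 120 N, or if a joint passes its speed limit or range.

## Working session

There is one attempt and no reset: what is moved stays moved. The work goes in short steps, Python scripts to look and compute and a tool call to move; the robot and the scene stay as the last step left them, time stands still between calls to the robot, and variables do not carry over. Pictures are saved under pics/ and viewed, at most 10 in all, crops included, and the job is handed in when it is done.

Besides the shell and the picture viewer there is one more tool, called after "Request:" as name(argument=value, ...), one argument or row to a line, values as JSON. jog_arm: Moves the arm, as the interface text tells. Its arguments: {"type":"object","properties":{"moves":{"type":"array","items":{"type":"array","items":{"type":"number"}}},"gripper":{"type":"number"}},"required":["moves"]}

```bash
ls; mkdir -p pics; python3 - <<'E'
from bench import arm,vision,job
import cv2,pickle
o=arm.get_obs();print(o)
for n in("scene","top"):
    c=vision.camera(n);cv2.imwrite(f"pics/{n}0.png",c["color"][:,:,::-1]);pickle.dump(c,open(n+"0.pkl","wb"))
    print({k:v for k,v in c.items() if k!="color"})
E
```

```text
pics
{'t': 0.0, 'q': array([ 1.14410976,  0.46945702, -0.04862809,  1.53373414,  0.02413476,
        1.14102113, -0.08227596]), 'joint_velocities': array([-0.00091889,  0.00018983,  0.00024759,  0.0021527 ,  0.00097217,
        0.00054329,  0.00027268]), 'joint_torque': array([-1.32868684e-05, -5.10307431e+01, -4.66798735e-02, -2.37720823e+01,
        1.06640474e-02,  7.59351969e-03,  3.63477739e-06]), 'tool_pos': array([ 0.26126125, -0.62172451,  0.23023402]), 'ee_rot': array([[ 9.21881656e-01,  3.87470580e-01, -8.73061439e-04],
       [ 3.87471552e-01, -9.21879834e-01,  1.83538202e-03],
       [-9.37011975e-05, -2.03029149e-03, -9.99997935e-01]]), 'contact_force': array([-0.53436396, -0.25161867, -0.299882  ]), 'wrist_torque': array([-0.0213625 , -0.0280184 ,  0.01600175]), 'grasp_force': 0.0, 'width': 0.0851215429887086}
{'fov_y': 57.188658728892335, 'cx': 281.0301887828708, 'cy': 211.0918843736248, 'R': array([[ 0.86438587, -0.50268975,  0.01183549],
       [-0.27291301, -0.48878899, -0.8286156 ],
       [ 0.42232163,  0.71301356, -0.55969287]]), 't': array([-0.41876255,  0.25826139,  0.61144089])}
{'fov_y': 42.9308904986604, 'cx': 269.65609517681446, 'cy': 211.33219419535166, 'R': array([[-1.76632360e-03, -9.99975286e-01,  6.80492772e-03],
       [-9.90983622e-01,  8.38691279e-04, -1.33980439e-01],
       [ 1.33971420e-01, -6.98022473e-03, -9.90960612e-01]]), 't': array([0.09116245, 0.52908786, 1.23692897])}
```

View pics/scene0.png

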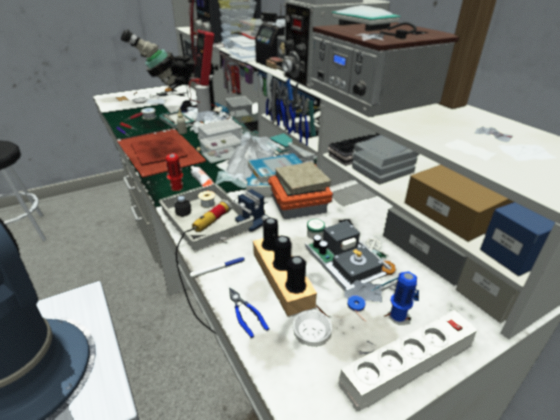

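View pics/top0.png

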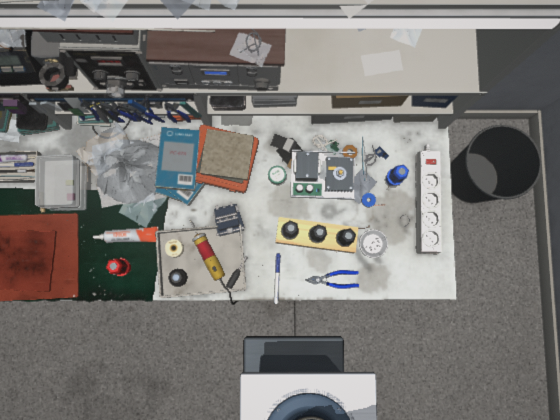

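```bash
cat > h.py <<'E'
import numpy as np,cv2,pickle
from bench import arm,vision,job
def ray(c,u,v,z):
    f=210/np.tan(np.radians(c["fov_y"]/2))
    d=c["R"].T@np.array([(u-c["cx"])/f,(v-c["cy"])/f,1]);o=-c["R"].T@c["t"]
    return o+d*(z-o[2])/d[2]
def proj(c,X):
    f=210/np.tan(np.radians(c["fov_y"]/2))
    p=c["R"]@np.array(X)+c["t"];return np.array([c["cx"]+f*p[0]/p[2],c["cy"]+f*p[1]/p[2]])
def crop(c,u,v,w,h,k,name):
    cv2.imwrite(name,cv2.resize(c["color"][v:v+h,u:u+w,::-1],None,fx=k,fy=k,interpolation=cv2.INTER_CUBIC))
E
python3 - <<'E'
from h import *
crop(pickle.load(open("top0.pkl","rb")),265,135,130,120,5,"pics/t1.png")
crop(pickle.load(open("scene0.pkl","rb")),240,200,160,120,5,"pics/s1.png")
E
```

```text
(no output)
```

View pics/t1.png

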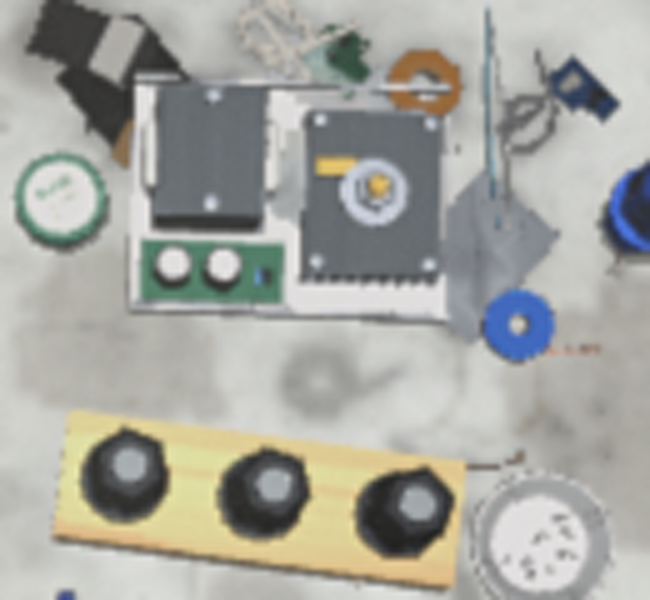

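View pics/s1.png

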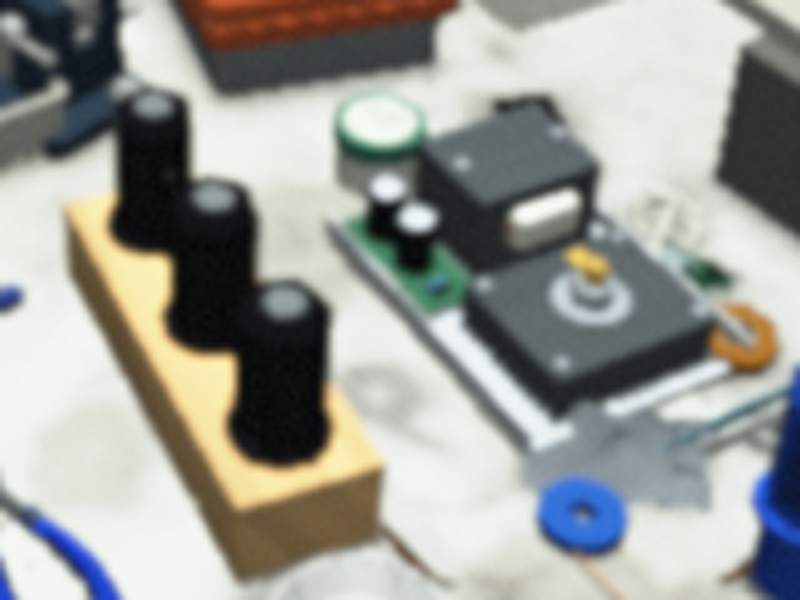

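```bash
cat >> h.py <<'E'
def F(c): return 210/np.tan(np.radians(c["fov_y"]/2))
def tri(cs,uvs):
    A=[];b=[]
    for c,(u,v) in zip(cs,uvs):
        f=F(c)
        for k,w in((0,(u-c["cx"])/f),(1,(v-c["cy"])/f)):
            A.append(c["R"][k]-w*c["R"][2]);b.append(w*c["t"][2]-c["t"][k])
    X,r,_,_=np.linalg.lstsq(np.array(A),np.array(b),rcond=None);return X,np.sqrt(r)
E
python3 - <<'E'
from h import *
np.set_printoptions(precision=4,suppress=True)
T=pickle.load(open("top0.pkl","rb"));S=pickle.load(open("scene0.pkl","rb"))
for c in(T,S):print("cam",-c["R"].T@c["t"])
def cen(c,u,v,r,lo,hi):
    g=c["color"].astype(int);m=np.zeros(g.shape[:2],bool)
    v0,u0=int(round(v)),int(round(u))
    p=g[v0-r:v0+r+1,u0-r:u0+r+1];w=np.clip((p.mean(2)-lo)/(hi-lo),0,1)
    vv,uu=np.mgrid[v0-r:v0+r+1,u0-r:u0+r+1]
    return (w*uu).sum()/w.sum(),(w*vv).sum()/w.sum(),w.sum()
t=lambda a,b:(265+(a+.5)/5-.5,135+(b+.5)/5-.5)
s=lambda a,b:(240+(a+.5)/5-.5,200+(b+.5)/5-.5)
tops=[(t(128,463),s(154,105)),(t(274,485),s(213,196)),(t(418,503),s(285,300))]
for a,b in tops:
    ca=cen(T,*a,5,60,140);cb=cen(S,*b,5,70,150)
    print(a,ca,b,cb);
    print(" tri",tri((T,S),(ca[:2],cb[:2])),tri((T,S),(a,b)),ray(T,*ca[:2],.104),ray(S,*cb[:2],.104))
w=(t(374,191),s(592,297))
print("washer",tri((T,S),w),ray(T,*w[0],.0335),ray(S,*w[1],.0335))
for n,p,q,z in(("blkTL",t(70,410),s(68,207),.04),("blkTR",t(468,460),s(382,466),.04),("BR",t(450,575),s(240,507),.04),("hsBL",t(302,275),None,.032),("hsBR",t(443,275),None,.032),("hsTR",t(445,115),None,.032),("hsTL",t(305,110),None,.032),("chBL",t(130,312),None,.0),("chTL",t(135,78),None,.0)):
    print(n,ray(T,*p,z),ray(S,*q,z) if q else "")
# washer model fit picture check: projected nut stud
print(proj(T,ray(T,*w[0],.0335)))
E
```

```text
cam [0.3588 0.0994 1.296 ]
cam [ 0.1742 -0.5202  0.5612]
(290.2, 227.2) (np.float64(290.3306723556534), np.float64(227.02181542908266), np.float64(60.545833333333334)) (270.4, 220.6) (np.float64(270.14874141876436), np.float64(218.4318630158605), np.float64(52.80416666666666))
 tri (array([0.4837, 0.0449, 0.1078]), array([0.0004])) (array([0.484 , 0.0449, 0.1023]), array([0.0001])) [0.4844 0.0446 0.104 ] [0.486  0.0497 0.104 ]
(319.4, 231.6) (np.float64(319.4220161483732), np.float64(231.4878887201215), np.float64(52.12083333333333)) (282.2, 238.8) (np.float64(282.6215256331069), np.float64(236.95205373687466), np.float64(53.96666666666666))
 tri (array([ 0.4742, -0.0204,  0.1077]), array([0.0006])) (array([ 0.4739, -0.0205,  0.1036]), array([0.0002])) [ 0.4742 -0.0206  0.104 ] [ 0.4771 -0.0164  0.104 ]
(348.2, 235.2) (np.float64(348.3495888157895), np.float64(234.95666118421053), np.float64(50.666666666666664)) (296.6, 259.6) (np.float64(296.9865130859517), np.float64(258.2532623751549), np.float64(57.15416666666667))
 tri (array([ 0.4663, -0.085 ,  0.1066]), array([0.0003])) (array([ 0.4658, -0.085 ,  0.1036]), array([0.])) [ 0.4663 -0.0853  0.104 ] [ 0.4681 -0.0826  0.104 ]
washer (array([ 0.6235, -0.0782,  0.0322]), array([0.0003])) [ 0.6231 -0.0779  0.0335] [ 0.6226 -0.0793  0.0335]
blkTL [0.516  0.0693 0.04  ] [0.4567 0.0731 0.04  ]
blkTR [ 0.4919 -0.119   0.04  ] [ 0.4886 -0.1202  0.04  ]
BR [ 0.4375 -0.1092  0.04  ] [ 0.4327 -0.1116  0.04  ]
hsBL [ 0.5822 -0.0427  0.032 ] 
hsBR [ 0.5822 -0.1105  0.032 ] 
hsTR [ 0.6609 -0.1133  0.032 ] 
hsTL [ 0.6634 -0.0454  0.032 ] 
chBL [0.5695 0.0387 0.    ] 
chTL [0.6874 0.0354 0.    ] 
[339.4 172.8]
```

```bash
cat > fit.py <<'E'
from h import *
from scipy.optimize import minimize
T=pickle.load(open("top0.pkl","rb"));S=pickle.load(open("scene0.pkl","rb"))
k=8
def render(c,x,y,yaw,box):
    u0,v0,w,h=box;m=np.zeros((h*k,w*k),np.uint8)
    a=yaw+np.arange(6)*np.pi/3;r=.016/np.cos(np.pi/6)
    b=np.linspace(0,2*np.pi,40)
    for P in([(x+r*np.cos(t),y+r*np.sin(t),z) for t in a for z in(.045,.104)],[(x+.021*np.cos(t),y+.021*np.sin(t),z) for t in b for z in(.04,.045)]):
        q=np.array([(proj(c,p)-(u0-.5,v0-.5))*k for p in P]).astype(np.float32)
        cv2.fillConvexPoly(m,np.round(cv2.convexHull(q)).astype(np.int32),255)
    m=cv2.GaussianBlur(m.astype(float)/255,(0,0),k*.6)
    return cv2.resize(m,(w,h),interpolation=cv2.INTER_AREA)
for x,y in((.484,.0447),(.474,-.0205),(.466,-.0851)):
    data=[]
    for c in(T,):
        p=proj(c,(x,y,.07));box=(int(p[0])-11,int(p[1])-11,24,23)
        g=c["color"][box[1]:box[1]+box[3],box[0]:box[0]+box[2]].astype(float)[:,:,0] # red: beech bright
        # ignore grey cap
        q=proj(c,(x,y,.104));vv,uu=np.mgrid[box[1]:box[1]+box[3],box[0]:box[0]+box[2]]
        ok=np.hypot(uu-q[0],vv-q[1])>4.5
        ok&=g>-1
        data.append((c,box,g,ok))
    def cost(p):
        e=0
        for c,box,g,ok in data:
            m=render(c,*p,box)[ok];A=np.c_[m,np.ones(m.size)]
            near=m>-1
            r=np.linalg.lstsq(A,g[ok],rcond=None)[1];e+=r[0]/ok.sum()
        return e
    res=[]
    for yaw in np.radians(np.arange(0,60,5)):
        b=minimize(lambda q:cost((q[0],q[1],yaw)),(x,y),method="Nelder-Mead",options=dict(initial_simplex=[(x,y),(x+.003,y),(x,y+.003)],maxiter=40))
        res.append((b.fun,np.degrees(yaw),*b.x))
    print([(int(r[1]),round(r[0])) for r in res],np.round(min(res),4))
E
python3 fit.py
```

```text
[(0, 262), (5, 250), (10, 247), (14, 261), (20, 288), (25, 330), (29, 359), (35, 369), (40, 361), (45, 346), (50, 318), (55, 294)] [2.467731e+02 1.000000e+01 4.833000e-01 4.390000e-02]
[(0, 286), (5, 251), (10, 240), (14, 236), (20, 270), (25, 296), (29, 316), (35, 337), (40, 336), (45, 332), (50, 326), (55, 316)] [ 2.360399e+02  1.500000e+01  4.745000e-01 -2.000000e-02]
[(0, 606), (5, 628), (10, 642), (14, 645), (20, 631), (25, 585), (29, 560), (35, 517), (40, 503), (45, 517), (50, 532), (55, 570)] [ 5.029975e+02  4.000000e+01  4.658000e-01 -8.470000e-02]
```

Request:
jog_arm(
  moves=[
    [10.6, 30.1, -1.5, 0, 0, 0.043],
    [10.6, 30.1, -1.5, 0, 0, 0.043],
    [10.6, 30.1, -1.5, 0, 0, 0.043],
    [10.6, 30.1, -1.5, 0, 0, 0.043],
    [10.6, 30.1, -1.5, 0, 0, 0.043],
    [10.6, 30.1, -1.5, 0, 0, 0.043],
    [10.6, 30.1, -1.5, 0, 0, 0.043],
    [10.6, 30.1, -1.5, 0, 0, 0.043],
    [10.6, 30.1, -1.5, 0, 0, 0.043],
    [10.6, 30.1, -1.5, 0, 0, 0.043],
    [10.6, 30.1, -1.5, 0, 0, 0.043],
    [10.6, 30.1, -1.5, 0, 0, 0.043],
    [10.6, 30.1, -1.5, 0, 0, 0.043],
    [10.6, 30.1, -1.5, 0, 0, 0.043],
    [10.6, 30.1, -1.5, 0, 0, 0.043],
    [10.6, 30.1, -1.5, 0, 0, 0.043],
    [10.6, 30.1, -1.5, 0, 0, 0.043],
    [10.6, 30.1, -1.5, 0, 0, 0.043],
    [10.6, 30.1, -1.5, 0, 0, 0.043],
    [10.6, 30.1, -1.5, 0, 0, 0.043],
  ],
  gripper=0,
)

```text
t: 1.77
tool_pos: [0.4735, -0.0189, 0.2011]
ee_rot: [[0.306, 0.952, -0.0], [0.952, -0.306, -0.0], [-0.0, -0.0, -1.0]]
contact_force: [-0.8, -0.3, 0.3]
width: 0.0854
grasp_force: 0.0
```

Request:
jog_arm(
  moves=[
    [0.5, -0.5, -30, 0, 0, 0],
    [0.5, -0.5, -30, 0, 0, 0],
    [0, 0, -30, 0, 0, 0],
    [0, 0, -25, 0, 0, 0],
    [0, 0, -16, 0, 0, 0],
    [0, 0, -10, 0, 0, 0],
    [0, 0, 0, 0, 0, 0],
    [0, 0, 0, 0, 0, 0],
  ],
)

```text
t: 2.43
tool_pos: [0.4746, -0.0212, 0.0604]
ee_rot: [[0.308, 0.951, -0.0], [0.951, -0.308, 0.0], [0.0, -0.0, -1.0]]
contact_force: [-0.7, -0.5, -0.0]
width: 0.0855
grasp_force: 0.0
```

Request:
jog_arm(
  moves=[
    [0, 0, 0, 0, 0, 0],
    [0, 0, 0, 0, 0, 0],
    [0, 0, 0, 0, 0, 0],
    [0, 0, 0, 0, 0, 0],
    [0, 0, 0, 0, 0, 0],
    [0, 0, 0, 0, 0, 0],
  ],
  gripper=1,
)

```text
t: 2.93
tool_pos: [0.4751, -0.0214, 0.0611]
ee_rot: [[0.308, 0.951, 0.001], [0.951, -0.308, -0.0], [0.0, 0.001, -1.0]]
contact_force: [-0.9, 0.2, 5.8]
width: 0.0315
grasp_force: 59.6
```

Request:
jog_arm(
  moves=[
    [0, 0, 20, 0, 0, 0],
    [0, 0, 30, 0, 0, 0],
    [0, 0, 20, 0, 0, 0],
    [24.7, -9.4, 0, 0, 0, -0.04],
    [24.7, -9.4, 0, 0, 0, -0.04],
    [24.7, -9.4, 0, 0, 0, -0.04],
    [24.7, -9.4, 0, 0, 0, -0.04],
    [24.7, -9.4, 0, 0, 0, -0.04],
    [24.7, -9.4, 0, 0, 0, -0.04],
    [0, 0, 0, 0, 0, 0],
    [0, 0, 0, 0, 0, 0],
    [0, 0, 0, 0, 0, 0],
  ],
)

```text
t: 3.93
tool_pos: [0.6215, -0.0773, 0.1294]
ee_rot: [[0.525, 0.851, -0.002], [0.851, -0.525, 0.001], [-0.001, -0.002, -1.0]]
contact_force: [-1.2, -0.6, -2.3]
width: 0.0314
grasp_force: 60.5
```

```bash
python3 - <<'E'
from h import *
for n in("scene","top"):
    c=vision.camera(n);pickle.dump(c,open(n+"1.pkl","wb"))
S=pickle.load(open("scene1.pkl","rb"));T=pickle.load(open("top1.pkl","rb"))
k=lambda c,u,v,w,h:cv2.resize(c["color"][v:v+h,u:u+w,::-1],None,fx=5,fy=5,interpolation=cv2.INTER_CUBIC)
cv2.imwrite("pics/h1.png",np.hstack([k(S,320,185,80,110),k(T,300,130,80,110)]))
E
```

```text
(no output)
```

View pics/h1.png

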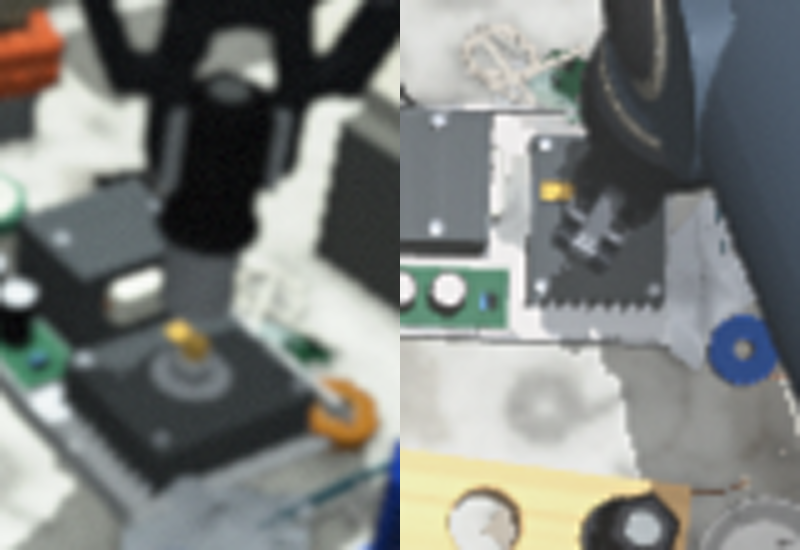

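```bash
python3 - <<'E'
from h import *
np.set_printoptions(precision=4,suppress=True)
S=pickle.load(open("scene1.pkl","rb"))
s=lambda a,b:(320+(a+.5)/5-.5,185+(b+.5)/5-.5)
print("washer",ray(S,*s(190,372),.0335),"cap",ray(S,*s(231,89),.1724),"mouth",ray(S,*s(199,312),.0724))
for z in(.0335,.0724,.11,.1724):
    p=proj(S,(.6215,-.0773,z));print(z,(p-(320,185))*5)
print(proj(S,(.6315,-.0773,.0724))-proj(S,(.6215,-.0773,.0724)),proj(S,(.6215,-.0673,.0724))-proj(S,(.6215,-.0773,.0724)))
E
```

```text
washer [ 0.6218 -0.0789  0.0335] cap [ 0.621  -0.0773  0.1724] mouth [ 0.6154 -0.0849  0.0724]
0.0335 [184.8665 368.0307]
0.0724 [196.6284 294.8973]
0.11 [208.6401 220.2109]
0.1724 [230.1191  86.659 ]
[ 3.8332 -1.5212] [-3.1766 -2.6962]
```

Request:
jog_arm(
  moves=[
    [1, -1.2, -10, 0, 0, 0],
    [0, 0, -6, 0, 0, 0],
    [0, 0, -5, 0, 0, 0],
    [0, 0, -4, 0, 0, 0],
    [0, 0, -3, 0, 0, 0],
    [0, 0, -2, 0, 0, 0],
    [0, 0, 0, 0, 0, 0],
  ],
)

```text
t: 4.62
tool_pos: [0.6236, -0.0788, 0.0999]
ee_rot: [[0.525, 0.851, -0.001], [0.851, -0.525, 0.0], [-0.0, -0.0, -1.0]]
contact_force: [0.4, 0.1, -1.9]
width: 0.0312
grasp_force: 60.9
```

Request:
jog_arm(
  moves=[
    [0, 0, -1.5, 0, 0, 0],
    [0, 0, -1.5, 0, 0, 0],
    [0, 0, -1, 0, 0, 0],
    [0, 0, 0, 0, 0, 0],
  ],
)

```text
t: 4.95
tool_pos: [0.6243, -0.0787, 0.0991]
ee_rot: [[0.525, 0.851, 0.001], [0.851, -0.525, -0.001], [-0.0, 0.001, -1.0]]
contact_force: [-4.8, 1.1, 11.2]
width: 0.0312
grasp_force: 62.6
```

Request:
jog_arm(
  moves=[
    [-0.7, 0, 0, 0, 0, 0],
    [-0.7, 0, 0, 0, 0, 0],
    [-0.7, 0, 0, 0, 0, 0],
    [0, 0, 0, 0, 0, 0],
  ],
)

```text
t: 5.28
tool_pos: [0.6237, -0.0787, 0.0992]
ee_rot: [[0.525, 0.851, 0.005], [0.851, -0.525, -0.001], [0.002, 0.005, -1.0]]
contact_force: [-1.0, -0.5, 8.7]
width: 0.0315
grasp_force: 61.8
```

Request:
jog_arm(
  moves=[
    [0, 0.7, 0, 0, 0, 0],
    [0, 0.7, 0, 0, 0, 0],
    [0, 0, 0, 0, 0, 0],
  ],
)

```text
t: 5.53
tool_pos: [0.6238, -0.0785, 0.0992]
ee_rot: [[0.526, 0.851, 0.005], [0.851, -0.526, -0.002], [0.001, 0.006, -1.0]]
contact_force: [-0.9, -2.5, 8.4]
width: 0.0311
grasp_force: 61.9
```

Request:
jog_arm(
  moves=[
    [0, -0.7, 0, 0, 0, 0],
    [0, -0.7, 0, 0, 0, 0],
    [0, -0.7, 0, 0, 0, 0],
    [0, -0.7, 0, 0, 0, 0],
    [0, 0, 0, 0, 0, 0],
  ],
)

```text
t: 5.95
tool_pos: [0.6237, -0.0791, 0.0992]
ee_rot: [[0.525, 0.851, 0.005], [0.851, -0.525, 0.001], [0.004, 0.004, -1.0]]
contact_force: [-0.8, 2.1, 8.7]
width: 0.0313
grasp_force: 61.9
```

Request:
jog_arm(
  moves=[
    [0, 0, 3.5, 0, 0, 0],
    [0, 0.6, 3.5, 0, 0, 0],
    [0, 0, 0, 0, 0, 0],
    [0, 0, 0, 0, 0, 0],
  ],
)

```text
t: 6.28
tool_pos: [0.6215, -0.0799, 0.1033]
ee_rot: [[0.525, 0.851, -0.0], [0.851, -0.525, -0.0], [-0.0, 0.0, -1.0]]
contact_force: [-0.1, 0.3, -2.3]
width: 0.0314
grasp_force: 60.8
```

Request:
jog_arm(
  moves=[
    [1, 0, 0, 0, 0, 0],
    [1, 0, 0, 0, 0, 0],
    [1, 0, 0, 0, 0, 0],
    [1, 0, 0, 0, 0, 0],
    [1, 0, 0, 0, 0, 0],
    [0, 0, 0, 0, 0, 0],
    [0, 0, 0, 0, 0, 0],
  ],
)

```text
t: 6.87
tool_pos: [0.6261, -0.0796, 0.103]
ee_rot: [[0.525, 0.851, -0.001], [0.851, -0.525, 0.0], [-0.001, -0.001, -1.0]]
contact_force: [-2.5, 0.8, -2.3]
width: 0.0309
grasp_force: 60.7
```

Request:
jog_arm(
  moves=[
    [-2, 0, 0, 0, 0, 0],
    [-2, 0, 0, 0, 0, 0],
    [-2, 0, 0, 0, 0, 0],
    [-2, 0, 0, 0, 0, 0],
    [-1, 0, 0, 0, 0, 0],
    [0, 0, 0, 0, 0, 0],
    [0, 0, 0, 0, 0, 0],
  ],
)

```text
t: 7.45
tool_pos: [0.62, -0.0792, 0.1042]
ee_rot: [[0.525, 0.851, 0.006], [0.851, -0.525, 0.001], [0.004, 0.005, -1.0]]
contact_force: [5.3, 0.4, -4.2]
width: 0.0311
grasp_force: 60.3
```

Request:
jog_arm(
  moves=[
    [5, 0, 12, 0, 0, 0],
    [0, 0, 20, 0, 0, 0],
    [-24.5, 9.7, 0, 0, 0, 0.04],
    [-24.5, 9.7, 0, 0, 0, 0.04],
    [-24.5, 9.7, 0, 0, 0, 0.04],
    [-24.5, 9.7, 0, 0, 0, 0.04],
    [-24.5, 9.7, 0, 0, 0, 0.04],
    [-24.5, 9.7, 0, 0, 0, 0.04],
    [0, 0, 0, 0, 0, 0],
    [0, 0, 0, 0, 0, 0],
  ],
)

```text
t: 8.28
tool_pos: [0.4742, -0.0214, 0.1356]
ee_rot: [[0.307, 0.952, -0.001], [0.952, -0.307, -0.001], [-0.001, -0.0, -1.0]]
contact_force: [1.4, -0.2, -1.0]
width: 0.0314
grasp_force: 61.6
```

Request:
jog_arm(
  moves=[
    [0.5, 0, -20, 0, 0, 0],
    [0, 0, -15, 0, 0, 0],
    [0, 0, -12, 0, 0, 0],
    [0, 0, -10, 0, 0, 0],
    [0, 0, -8, 0, 0, 0],
    [0, 0, -6, 0, 0, 0],
    [0, 0, -2, 0, 0, 0],
    [0, 0, -1, 0, 0, 0],
    [0, 0, 0, 0, 0, 0],
  ],
)

```text
t: 9.03
tool_pos: [0.4763, -0.0215, 0.0614]
ee_rot: [[0.308, 0.951, 0.0], [0.951, -0.308, -0.0], [-0.0, 0.0, -1.0]]
contact_force: [-0.5, -0.1, -2.9]
width: 0.0315
grasp_force: 62.7
```

Request:
jog_arm(
  moves=[
    [0, 0, 0, 0, 0, 0],
    [0, 0, 0, 0, 0, 0],
    [0, 0, 0, 0, 0, 0],
    [0, 0, 0, 0, 0, 0],
  ],
  gripper=0,
)

```text
t: 9.37
tool_pos: [0.4767, -0.0215, 0.0618]
ee_rot: [[0.308, 0.951, 0.001], [0.951, -0.308, -0.0], [0.0, 0.001, -1.0]]
contact_force: [0.1, -0.1, -1.1]
width: 0.0776
grasp_force: 0.0
```

Request:
jog_arm(
  moves=[
    [0, 0, 25, 0, 0, 0],
    [0, 0, 40, 0, 0, 0],
    [0, 0, 35, 0, 0, 0],
    [3, 22, 0, 0, 0, -0.025],
    [3, 22, 0, 0, 0, -0.025],
    [2, 21, 0, 0, 0, -0.025],
    [0, 0, 0, 0, 0, 0],
    [0, 0, 0, 0, 0, 0],
  ],
)

```text
t: 10.03
tool_pos: [0.4842, 0.0446, 0.1616]
ee_rot: [[0.376, 0.927, 0.001], [0.927, -0.376, 0.0], [0.0, 0.001, -1.0]]
contact_force: [-0.6, -0.6, 0.3]
width: 0.0851
grasp_force: 0.0
```

```bash
python3 - <<'E'
from h import *
c=vision.camera("scene");pickle.dump(c,open("scene2.pkl","wb"))
S0=pickle.load(open("scene0.pkl","rb"))
k=lambda c,u,v,w,h:cv2.resize(c["color"][v:v+h,u:u+w,::-1],None,fx=4,fy=4,interpolation=cv2.INTER_CUBIC)
cv2.imwrite("pics/h2.png",np.hstack([k(S0,245,210,80,110),k(c,245,210,80,110)]))
E
```

```text
(no output)
```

View pics/h2.png

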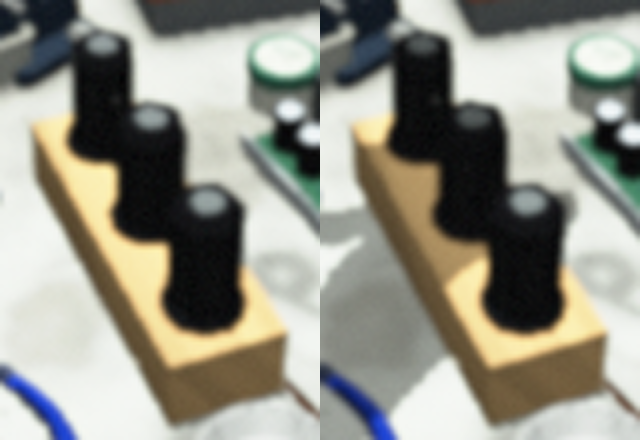

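The middle driver (cap at about (473,118) in the right half, same as before) is back upright in its hole. Next the left one.

Request:
jog_arm(
  moves=[
    [0, -0.6, -35, 0, 0, 0],
    [0, 0, -30, 0, 0, 0],
    [0, 0, -20, 0, 0, 0],
    [0, 0, -10, 0, 0, 0],
    [0, 0, -6, 0, 0, 0],
    [0, 0, 0, 0, 0, 0],
  ],
)

```text
t: 10.58
tool_pos: [0.4838, 0.0422, 0.0597]
ee_rot: [[0.379, 0.925, -0.001], [0.925, -0.379, -0.0], [-0.001, -0.001, -1.0]]
contact_force: [0.0, -1.2, 0.4]
width: 0.0854
grasp_force: 0.0
```

Request:
jog_arm(
  moves=[
    [0, 0, 0, 0, 0, 0],
    [0, 0, 0, 0, 0, 0],
    [0, 0, 0, 0, 0, 0],
    [0, 0, 0, 0, 0, 0],
    [0, 0, 0, 0, 0, 0],
    [0, 0, 0, 0, 0, 0],
  ],
  gripper=1,
)

```text
t: 11.08
tool_pos: [0.4848, 0.0429, 0.0613]
ee_rot: [[0.378, 0.926, 0.002], [0.926, -0.378, -0.0], [0.0, 0.002, -1.0]]
contact_force: [-1.0, -0.4, 6.0]
width: 0.0313
grasp_force: 59.6
```

Request:
jog_arm(
  moves=[
    [0, 0, 20, 0, 0, 0],
    [0, 0, 30, 0, 0, 0],
    [0, 0, 20, 0, 0, 0],
    [23, -20.3, 0, 0, 0, -0.028],
    [23, -20.3, 0, 0, 0, -0.028],
    [23, -20.3, 0, 0, 0, -0.028],
    [23, -20.3, 0, 0, 0, -0.028],
    [23, -20.3, 0, 0, 0, -0.028],
    [23, -20.3, 0, 0, 0, -0.028],
    [0, 0, 0, 0, 0, 0],
    [0, 0, 0, 0, 0, 0],
    [0, 0, 0, 0, 0, 0],
  ],
)

```text
t: 12.08
tool_pos: [0.6212, -0.0782, 0.1296]
ee_rot: [[0.527, 0.85, -0.002], [0.85, -0.527, 0.001], [-0.0, -0.002, -1.0]]
contact_force: [-0.9, -0.2, -1.0]
width: 0.0312
grasp_force: 60.2
```

Request:
jog_arm(
  moves=[
    [0.8, -0.3, -10, 0, 0, 0],
    [0, 0, -6, 0, 0, 0],
    [0, 0, -5, 0, 0, 0],
    [0, 0, -4, 0, 0, 0],
    [0, 0, -3, 0, 0, 0],
    [0, 0, -2, 0, 0, 0],
    [0, 0, 0, 0, 0, 0],
  ],
)

```text
t: 12.67
tool_pos: [0.6226, -0.0791, 0.0998]
ee_rot: [[0.528, 0.849, -0.001], [0.849, -0.528, 0.0], [-0.0, -0.001, -1.0]]
contact_force: [0.1, 0.3, -1.7]
width: 0.031
grasp_force: 60.3
```

Request:
jog_arm(
  moves=[
    [0, 0, -1.5, 0, 0, 0],
    [0, 0, -1.5, 0, 0, 0],
    [0, 0, -1, 0, 0, 0],
    [0, 0, 0, 0, 0, 0],
  ],
)

```text
t: 13.0
tool_pos: [0.623, -0.0792, 0.0963]
ee_rot: [[0.528, 0.849, 0.0], [0.849, -0.528, 0.0], [0.0, 0.0, -1.0]]
contact_force: [0.1, -0.8, -1.2]
width: 0.0313
grasp_force: 60.3
```

Passed the nut's top without force; continue down (seat expected at TCP z about 0.0908).

Request:
jog_arm(
  moves=[
    [0, 0, -1.5, 0, 0, 0],
    [0, 0, -1.5, 0, 0, 0],
    [0, 0, -1.5, 0, 0, 0],
    [0, 0, -1.5, 0, 0, 0],
    [0, 0, -1, 0, 0, 0],
    [0, 0, -1, 0, 0, 0],
    [0, 0, 0, 0, 0, 0],
  ],
)

```text
t: 13.58
tool_pos: [0.6232, -0.0791, 0.0908]
ee_rot: [[0.528, 0.849, 0.0], [0.849, -0.528, -0.001], [-0.001, 0.001, -1.0]]
contact_force: [-4.8, -0.7, 12.4]
width: 0.0314
grasp_force: 62.0
```

Request:
jog_arm(
  moves=[
    [0, 0, 1.5, 0, 0, 0.04],
    [0, 0, 0, 0, 0, 0.04],
    [0, 0, 0, 0, 0, 0],
  ],
)

```text
t: 13.83
tool_pos: [0.6235, -0.0792, 0.0908]
ee_rot: [[0.458, 0.889, 0.001], [0.889, -0.458, -0.0], [0.001, 0.001, -1.0]]
contact_force: [-0.8, 0.4, 4.9]
width: 0.0311
grasp_force: 60.9
```

```bash
python3 -c "
from h import *
o=arm.get_obs();print(o['wrist_torque'],o['contact_force'],o['tool_pos'])"
```

```text
[0.0311721  0.29022062 0.02144966] [-0.79949269  0.38439845  4.92864215] [ 0.62352622 -0.07917721  0.09083914]
```

Request:
jog_arm(
  moves=[
    [0, 0, 0, 0, 0, 0.06],
    [0, 0, 0, 0, 0, 0.06],
    [0, 0, 0, 0, 0, 0.06],
    [0, 0, 0, 0, 0, 0.06],
    [0, 0, 0, 0, 0, 0.06],
    [0, 0, 0, 0, 0, 0.06],
  ],
)

```text
t: 14.33
tool_pos: [0.6233, -0.0789, 0.0909]
ee_rot: [[0.115, 0.993, 0.001], [0.993, -0.115, 0.0], [0.0, 0.001, -1.0]]
contact_force: [-1.7, -0.2, 5.5]
width: 0.0313
grasp_force: 61.5
```

```bash
python3 -c "
from h import *
o=arm.get_obs();print(o['wrist_torque'],o['contact_force'],o['tool_pos'])"
```

```text
[ 0.13892586  0.42532617 -0.15262699] [-1.71966044 -0.18807532  5.48751081] [ 0.62331401 -0.07889929  0.09086303]
```

Request:
jog_arm(
  moves=[
    [0, 0, 0, 0, 0, 0.06],
    [0, 0, 0, 0, 0, 0.06],
    [0, 0, 0, 0, 0, 0.06],
    [0, 0, 0, 0, 0, 0.06],
    [0, 0, 0, 0, 0, 0.06],
  ],
)

```text
t: 14.75
tool_pos: [0.6232, -0.0789, 0.0908]
ee_rot: [[-0.184, 0.983, 0.0], [0.983, 0.184, 0.0], [0.0, 0.0, -1.0]]
contact_force: [-1.0, -1.2, 5.6]
width: 0.0311
grasp_force: 61.5
```

```bash
python3 -c "
from h import *
o=arm.get_obs();print(o['wrist_torque'],o['contact_force'],o['tool_pos'])"
```

```text
[ 0.08449813  0.54754011 -0.16021615] [-0.9866064  -1.15697936  5.64884214] [ 0.62316298 -0.07891697  0.09083794]
```

Request:
jog_arm(
  moves=[
    [0, 0, 0, 0, 0, 0.06],
    [0, 0, 0, 0, 0, 0.06],
    [0, 0, 0, 0, 0, 0.06],
    [0, 0, 0, 0, 0, 0.06],
  ],
)

```text
t: 15.08
tool_pos: [0.6231, -0.079, 0.0908]
ee_rot: [[-0.412, 0.911, 0.0], [0.911, 0.412, -0.0], [-0.0, 0.0, -1.0]]
contact_force: [-3.0, 1.1, 5.4]
width: 0.0311
grasp_force: 61.5
```

```bash
python3 -c "
from h import *
o=arm.get_obs();print(o['wrist_torque'],o['contact_force'],o['tool_pos'])"
```

```text
[ 0.08685154  0.54837084 -0.15271889] [-3.00849714  1.11706187  5.44518922] [ 0.62306365 -0.07897197  0.09083528]
```

Request:
jog_arm(
  moves=[
    [0, 0, 0, 0, 0, -0.05],
    [0, 0, 0, 0, 0, -0.05],
    [0, 0, 0, 0, 0, -0.05],
    [0, 0, 0, 0, 0, 0],
  ],
)

```text
t: 15.42
tool_pos: [0.6234, -0.079, 0.0909]
ee_rot: [[-0.269, 0.963, 0.001], [0.963, 0.269, -0.0], [-0.001, 0.001, -1.0]]
contact_force: [-0.4, -0.4, 6.5]
width: 0.0315
grasp_force: 61.2
```

```bash
python3 -c "
from h import *
o=arm.get_obs();print(o['wrist_torque'],o['contact_force'],o['tool_pos'])"
```

```text
[ 0.10658492  0.40821033 -0.05515517] [-0.39947626 -0.39971713  6.48116083] [ 0.62342791 -0.07900681  0.0908541 ]
```

```bash
python3 -c "
from bench import job
print(job.job_done())"
```

```text
the job is handed in; nothing more can be done
None
```

I loosened the nut by about 0.77 rad (44°, about an eighth of a turn), estimated from how far the driver turned less its play, and handed the job in at about 15.5 s; no verdict came back. The left-hand driver fits the nut: it went right down, and the wrist read a steady 0.15 Nm while turning. It is still gripped and seated. The middle driver stopped 8.6 mm too high, so I took it for the 14 mm bore and put it back upright in its hole. I did not need to try the right-hand one.

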